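# Stop the drop camera's lens down four clicks

## Task

Stop the drop camera's lens down by exactly four clicks: with a fingertip, lightly push the orange-faced tab of the click-stop aperture ring over the top, away from the robot, count four clicks without ever going on to a fifth, and leave the ring clicked into place there. Only push the tab, do not pinch it, and leave the black focus ring, the rest of the bench and the loose things undisturbed.

Things in the scene. Friction and masses are not known exactly. Their poses are not given: they have to be found in the camera images.
- bench: Fixed optical bench, base plate 240 x 740 mm, top 40 mm up. Origin on the table under the middle of the aperture ring; +x away from the robot, z up, +y along the lens axis from the grey camera (65 to 155 mm at -y, top 161 mm up) past the lens to the sample table with white dosing head (210 to 280 mm at +y, up to 310 mm high) and black backlight. Lens axis 130 mm above the table.
- aperture_ring (a joint): Angle (rad) of the aperture ring, a silver ring 76 mm across and 20 mm wide, about the lens axis. 0 = tab straight up, positive = leaning away from the robot (bench +x). Nine click positions 0.262 rad apart, -1.047 to 1.047, stops just beyond. Starts seated at -0.785, -0.524 or -0.262. Pushed half a step (0.131) past one it snaps ahead of the finger into the next and stays.
- tab_tip (a point): Outer end of the ring's finger tab, 66 mm from the lens axis, in the middle of the tab's 14 mm width along the axis. The tab is a flat radial blade standing out from the ring to 68 mm from the lens axis; its two broad faces carry orange pads 44 to 66 mm from the axis, and blade and pads together are 11 mm thick.
- tab_near_pad: Orange pad on the tab's face towards the robot, the one to push; 14 x 22 mm, fixed to the tab. A push of some 3 to 5 N here takes the ring over a click. Origin on the lens axis.
- tab_far_pad: Orange pad on the tab's other face, away from the robot; 14 x 22 mm, fixed to the tab. Origin on the lens axis.
- focus_mark (a point): Yellow mark on the rim of the ribbed black focus ring, 40 mm from the lens axis. The focus ring is 79 mm in diameter and 28 mm wide, its middle 51 mm along +y from the aperture ring; it turns easily and must not be turned.
- vial: Loose glass vial, 26 mm across, 48 mm tall, blue cap, standing on the base plate on the robot's side of the lens. Origin under its base.
- lens_cap: Loose black lens cap, 86 mm across, 14 mm thick, lying on the table on the robot's side of the bench. Origin under its middle.
- screwdriver: Loose screwdriver, 150 mm long, lying on the table on the robot's side of the bench. Origin under its middle, x along its length.
- slide_box: Loose yellow slide box 80 x 50 x 28 mm, lying on the table beyond the bench. Origin under its middle.

How it is judged (in metres and radians):
At the end, for the whole second after the job is handed in: The aperture ring rests in the click position four steps (60 degrees) on from its start, away from the robot, within 3 degrees; the focus ring's rim has moved less than 3 mm and each loose thing less than 15 mm (distance of tab_tip from where it was at the start of the episode between 0.063 and 0.069 m and value of joint aperture_ring between 0.2 and 0.85 rad and velocity of joint aperture_ring between -0.05 and 0.05 rad/s and distance of focus_mark from where it was at the start of the episode below 0.003 m and distance of each of vial, lens_cap, screwdriver, slide_box from where it was at the start of the episode below 0.015 m); the robot touches nothing.
It fails at once if the ring went on towards a fifth click (more than 70 degrees from its start) (distance of tab_tip from where it was at the start of the episode above 0.076 m).
It fails at once if the tab was pinched between the fingers (contact force between the fingers and tab_near_pad above 1 N and contact force between the fingers and tab_far_pad above 1 N).
It fails at once if the bench or its ring was pushed harder than 20 N (contact force between any of the fingers, the arm and bench above 20 N).
It fails at once if the focus ring was turned (its rim moved more than 4 mm) (distance of focus_mark from where it was at the start of the episode above 0.004 m).
It fails at once if a loose thing was pushed or lifted more than 20 mm (distance of any of vial, lens_cap, screwdriver, slide_box from where it was at the start of the episode above 0.02 m).
It also fails if it takes over 54 s, if anything falls off the work surface, if the arm or the gripper's body presses on something with over 40 N, if the wrist force passes 120 N, or if a joint passes its speed limit or range.

## Robot

A 6-joint arm with a two-finger parallel gripper is mounted at the origin on the work surface. World frame = base frame: x ahead of the robot, y to its left, z up, the work surface at z = 0. Lengths are in mm, angles in rad, forces in N, time in s.
With the tool pointing down it reaches from about 350 to 775 mm from the base axis. Payload 7.3 kg.
Tool frame: the origin (TCP) lies between the finger pads; the fingertips stand 8 mm ahead of it and the grasp point (between the pads) lies 11 mm behind it; y points along the fingers, z is the direction in which the jaws open and shut, and the axes are right-handed (so a half turn about y gives the same grasp; the last joint's range is limited). The gripper opens to 92 mm and grips with 3 to 60 N. Pads are 19 mm wide; open, the fingers measure 130 mm over their backs; the gripper's body (75 mm by 190 mm) begins 47 mm behind the grasp point.
Start: joints at [-1.318, 0.342, 1.524, -0, 1.275, -0.146], TCP at [203.888, -483.812, 234.741] pointing down, gripper open.
Joint ranges: [-2.53, 2.53], [-0.77, 2.02], [0.04, 2.7], [-1, 4.14], [0.28, 2.66], [-3.11, 3.11]. Speed limits (rad/s): [2.57, 2.57, 3.14, 3.14, 3.14, 3.14].

## Interface

Orientations are given as [roll, pitch, yaw] about the fixed x, y, z axes, in that order (R = Rz(yaw) Ry(pitch) Rx(roll)).
In Python, from plant import bot, vision, job gives the robot as it stands. The module is installed in compiled form; this text tells all that it offers.
- The arm moves only by the tool arm_command, never from a script. Its argument "deltas" is a list of rows, each a list of 4 numbers: the shift along the tool's x, y, z in m, then the turn about the tool's y in degrees. In form: [[x, y, z, twist], ...]. A call has 1 to 5 rows; each row shifts and turns the commanded pose from where the row before left it, along the tool's axes as they then stand; what a row does not reach is not made up. A row lasts 1/10 s, in which the tool goes at most 50 mm and 8.59 degrees, less where a joint would pass 70% of its speed; a pose out of reach is approached as far as the arm can. A call is refused whole if a number of a shift passes 0.05 or a number of a turn 8.59, either way. A call with a gripper value outside its range is refused whole. "claw" is the closure in counts, from 0 (fully open) to 255 (shut), set as the call begins (left out, the last holds). The fingers move at their own pace and stop on an object; the grip force is fixed at half the most. Time passes only in rows, so rows that do not move let the fingers close. It gives the time, the measured TCP pose, the force and the opening at its end, in the units of the state.
- bot.get_obs(): the state, without advancing time (a new reading comes with each control period).
- vision.capture(name): name is "scene" or "side" or "wrist"; returns a dict with "img" (384x512x3 uint8, red, green, blue), "camera_matrix" (3x3 intrinsics, pixels), "dist_coeffs" ([k1, k2, p1, p2, k3] as OpenCV has them; the pictures are not rectified), "world_to_cam" (4x4, takes a point from world to camera coordinates); the wrist camera has in their place "mount" (4x4, takes a point from camera to tool coordinates, whose origin is the TCP and whose axes are the tool frame's). Camera axes: x right, y down, z forward; pixel columns grow to the right and rows downward; lengths in mm; the calibration is good to about 2 mm. A picture is of the moment at which its call begins: read the wrist's pose just before it. There is no depth.
- job.close_job(): hands the job in, once; it reports no verdict.
Trained networks look in a picture, given as the dict that the camera call returned (one of the last four; its "shot" number tells which), for a name from the list of things; names that differ only in an ending like _2 or _b are one class to them, and where a whole thing is asked for, a point or a joint stands for the part that bears it (a point fixed in the world has none). Each returns a list of dicts, best first, with "confidence" (0 to 1); they miss things now and then, are a little off and sometimes report something else, mostly with a low value. They report only what shows in the picture. A call takes as long as a camera call.
- vision.find_in(picture, name): "xyz" ([x, y, z] in mm, in the coordinates of the camera as it stood for that picture, good to about 4 mm: the middle of the surface that is visible of it).
- vision.regions_of(picture, name): "mask" (384x512 bool, what is visible of it).
The state is a dict: "time": time; "joint_positions": joint angles; "dq": joint speeds; "tau": joint torques, N m; "tool_pos": TCP position; "tcp_rot": TCP orientation; "contact_force": force on the tool from outside, world axes, zero at the start; "moment": the same for the moment, N m; "grip_width": finger opening in mm.
Only numpy, scipy, OpenCV 4.12 (cv2) and the standard library are available. Lean on these libraries where they do the work, as an engineer would, in place of code of your own. Each camera call takes 0.05 s, during which the arm holds its last target. There are 200 camera calls.

## Working session

There is one attempt and no reset: what is moved stays moved. The work goes in short steps, Python scripts to look and compute and a tool call to move; the robot and the scene stay as the last step left them, time stands still between calls to the robot, and variables do not carry over. Pictures are saved under pics/ and viewed, about 8 in all and at most 12, crops included, and the job is handed in when it is done.

Besides the shell and the picture viewer there is one more tool, called after "Emit:" in YAML: its name, and indented under it one key for each argument. arm_command: Moves the arm, as the interface text tells. Its arguments: {"type":"object","properties":{"deltas":{"type":"array","items":{"type":"array","items":{"type":"number"}}},"claw":{"type":"number"}},"required":["deltas"]}

```bash
mkdir -p pics; cat > h.py <<'E'
import numpy as np, cv2
from plant import bot, vision, job
from scipy.spatial.transform import Rotation as R
def towld(c,p):
    T=np.linalg.inv(c["world_to_cam"]); return (T@np.append(p,1))[:3]
def save(c,n): cv2.imwrite(f"pics/{n}.png",c["img"][:,:,::-1])
def proj(c,P):
    W=np.array(c["world_to_cam"]); 
    return cv2.projectPoints(np.array(P,float).reshape(-1,1,3),cv2.Rodrigues(W[:3,:3])[0],W[:3,3],np.array(c["camera_matrix"]),np.array(c["dist_coeffs"],float))[0].reshape(-1,2)
E
python3 - <<'E'
from h import *
o=bot.get_obs(); print(o)
print(R.from_euler('xyz',o['tcp_rot']).as_matrix().round(3))
for n in("scene","side"):
    c=vision.capture(n); save(c,n+"0"); print(n,np.linalg.inv(c["world_to_cam"]).round(2).tolist())
    for k in("bench","aperture_ring","tab_tip","tab_near_pad","tab_far_pad","focus_mark","vial","lens_cap","screwdriver","slide_box"):
        for f in vision.find_in(c,k)[:2]: print(k,round(f["confidence"],2),towld(c,f["xyz"]).round(1))
a=cv2.imread("pics/scene0.png");b=cv2.imread("pics/side0.png")
cv2.imwrite("pics/both.png",cv2.resize(np.vstack([a,b]),(400,600)))
E
```

```text
{'time': 0.0, 'joint_positions': array([-1.31800313e+00,  3.42725266e-01,  1.52501410e+00,  1.97346740e-05,
        1.27539346e+00, -1.45997896e-01]), 'dq': array([ 0.00051338,  0.00213854, -0.00027343, -0.0012789 ,  0.00109605,
        0.00029139]), 'tau': array([ 8.18914286e-04, -4.31237590e+01, -2.44215095e+01,  7.18236342e-02,
        5.59822388e-02, -1.62210345e-04]), 'tool_pos': array([ 203.7879125 , -483.40930368,  234.04465224]), 'tcp_rot': array([-1.57231737e+00,  2.42734129e-04, -2.74280751e+00]), 'contact_force': array([-0.33015926,  0.48625357, -0.47211321]), 'moment': array([-0.00020944,  0.05656106, -0.04643951]), 'grip_width': 92.07058866914626}
[[-0.922 -0.     0.388]
 [-0.388  0.001 -0.922]
 [-0.    -1.    -0.002]]
scene [[0.65, 0.5, -0.57, 1049.17], [0.76, -0.45, 0.47, -477.72], [-0.02, -0.74, -0.67, 731.04], [0.0, 0.0, 0.0, 1.0]]
bench 0.93 [ 624.8 -116.7   43.4]
aperture_ring 0.76 [ 593.1 -137.7  161.6]
tab_tip 0.6 [ 369.6 -259.2   20. ]
tab_far_pad 0.44 [ 569.3 -133.6  187.7]
focus_mark 0.59 [608.  -83.  159.8]
vial 0.63 [ 567.8 -133.2  189.4]
lens_cap 0.61 [409.4  62.7  13.2]
screwdriver 0.9 [ 374.2 -260.7   23.1]
slide_box 0.63 [ 770.8 -114.8   22.9]
side [[-0.94, -0.24, 0.23, 391.54], [-0.33, 0.66, -0.68, 419.62], [0.01, -0.72, -0.7, 654.47], [0.0, 0.0, 0.0, 1.0]]
bench 0.89 [584.  115.   72.4]
bench 0.39 [ 764.2 -146.8   27. ]
aperture_ring 0.86 [ 564.2 -131.8  166. ]
tab_tip 0.53 [ 561.7 -129.2  183. ]
focus_mark 0.76 [567.2 -75.7 162.2]
vial 0.58 [507.6  11.5  81.6]
lens_cap 0.71 [403.1  69.6   9.9]
screwdriver 0.69 [ 364.7 -250.3   21. ]
screwdriver 0.42 [584.  113.2  74.4]
slide_box 0.37 [ 766.7 -147.9   32.5]
```

View pics/scene0.png

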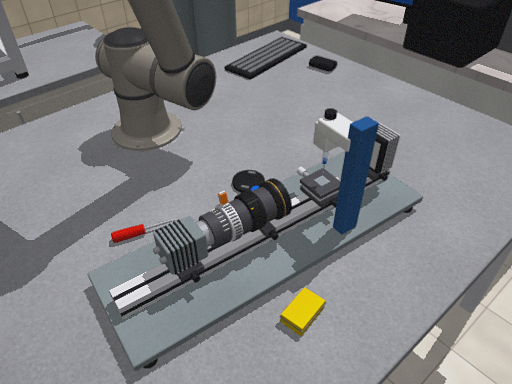

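View pics/side0.png

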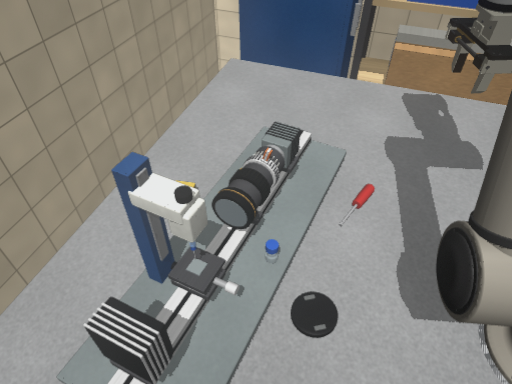

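The scene view shows the orange tab at about (223,198), leaning towards the robot. The side view shows it at about (267,153). Next I'll take zoomed crops and do the geometry.

```bash
cat >> h.py <<'E'
def ray(c,uv):
    T=np.linalg.inv(c["world_to_cam"]); p=cv2.undistortPoints(np.array([[uv]],float),np.array(c["camera_matrix"]),np.array(c["dist_coeffs"],float))[0,0]
    d=T[:3,:3]@[p[0],p[1],1]; return T[:3,3],d/np.linalg.norm(d)
def atz(c,uv,z):
    o,d=ray(c,uv); return o+d*(z-o[2])/d[2]
def tri(*cu):
    A=np.zeros((3,3));b=np.zeros(3)
    for c,uv in cu:
        o,d=ray(c,uv);M=np.eye(3)-np.outer(d,d);A+=M;b+=M@o
    return np.linalg.solve(A,b)
def orange(c,box):
    h=cv2.cvtColor(c["img"],cv2.COLOR_RGB2HSV); m=cv2.inRange(h,(5,120,90),(17,255,255))
    z=np.zeros_like(m);x0,y0,x1,y1=box;z[y0:y1,x0:x1]=m[y0:y1,x0:x1]; return z
E
python3 - <<'E'
from h import *
s=vision.capture("scene");d=vision.capture("side")
ms=orange(s,(205,180,240,215));md=orange(d,(250,140,285,170))
for m in(ms,md):
    y,x=np.nonzero(m);print(len(x),x.mean(),y.mean(),x.min(),x.max(),y.min(),y.max())
cen=[np.argwhere(m).mean(0)[::-1] for m in(ms,md)]
print("tri",tri((s,cen[0]),(d,cen[1])))
for uv in[(90,275),(150,355),(425,198)]:print("scene plate",uv,atz(s,uv,40).round(1))
for uv in[(346,151),(265,127)]:print("side plate",uv,atz(d,uv,40).round(1))
for n,k in(("vial","vial"),):
    for c in(s,d):
        for f in vision.regions_of(c,k)[:2]:
            y,x=np.nonzero(f["mask"]);print(k,f["confidence"],x.mean(),y.mean(),len(x))
print("vial cap top",atz(d,(272,243),88))
a=cv2.resize(s["img"][165:285,140:300],(800,600),interpolation=2)
b=cv2.resize(d["img"][115:235,200:360],(800,600),interpolation=2)
cv2.imwrite("pics/cs.png",a[:,:,::-1]);cv2.imwrite("pics/cd.png",b[:,:,::-1])
E
```

```text
73 223.013698630137 198.1095890410959 218 227 192 204
26 267.65384615384613 153.19230769230768 263 272 148 159
tri [ 564.1351521 -133.4397199  183.3258062]
scene plate (90, 275) [ 438.7 -385.4   40. ]
scene plate (150, 355) [ 666.  -382.6   40. ]
scene plate (425, 198) [758.5 313.9  40. ]
side plate (346, 151) [ 427.4 -381.6   40. ]
side plate (265, 127) [ 658.6 -410.2   40. ]
vial 0.87 270.97153024911034 251.39501779359432 281
vial 0.15 204.23160296634342 261.843126069595 40319
vial cap top [506.81189487   1.18363261  88.        ]
```

View pics/cs.png

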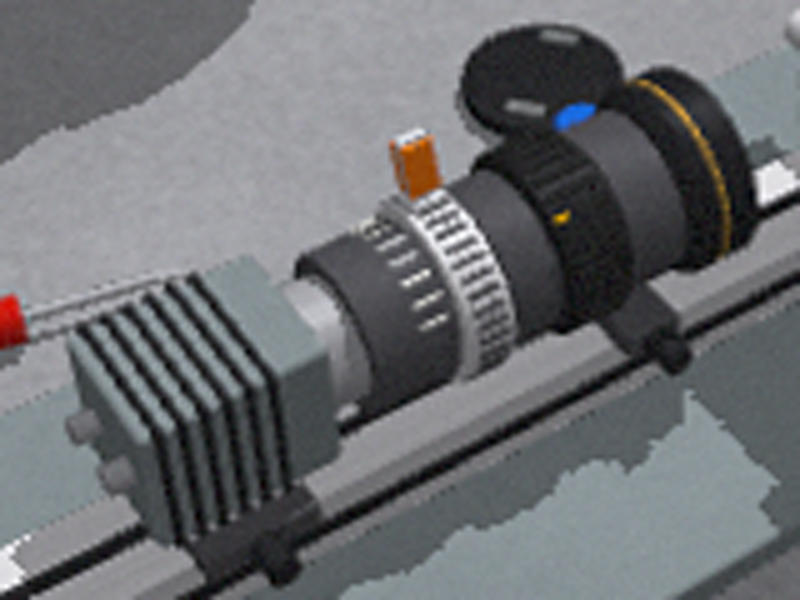

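View pics/cd.png

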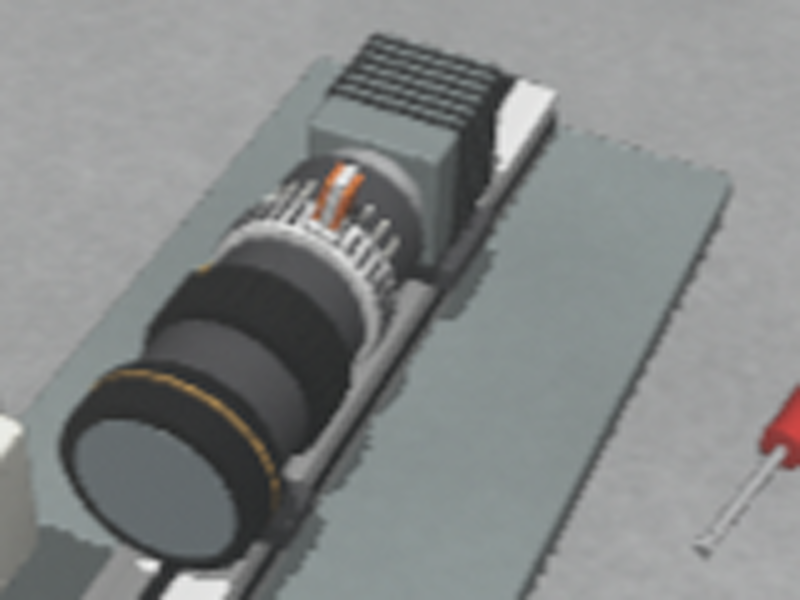

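The crops show the tab leaning slightly towards the robot. Triangulation and the plate edges put the ring centre near (582,-135) with yaw of about -0.13 rad, and the tab at about -0.26. I'll close the gripper and go to a high standoff.

Emit:
arm_command:
  deltas:
    - [-0.036, 0, -0.017, 0]
    - [-0.036, 0, -0.017, 0]
    - [-0.036, 0, -0.017, 0]
    - [-0.036, 0, -0.017, 0]
    - [-0.036, 0, -0.017, 0]
  claw: 255

```text
time: 1.8
tool_pos: [337.6, -334.3, 234.9]
tcp_rot: [-1.57, 0.0, -2.743]
contact_force: [0.3, -0.2, -0.3]
grip_width: 56.4
```

Emit:
arm_command:
  deltas:
    - [-0.036, 0, -0.017, 0]
    - [-0.036, 0, -0.017, 0]
    - [-0.036, 0, -0.017, 0]
    - [-0.036, 0, -0.017, 0]
    - [-0.036, 0, -0.017, 0]

```text
time: 2.3
tool_pos: [470.6, -186.0, 234.9]
tcp_rot: [-1.57, 0.0, -2.743]
contact_force: [0.5, 0.1, -0.2]
grip_width: 16.6
```

Emit:
arm_command:
  deltas:
    - [0, 0, 0, 7.5]
    - [0, 0, 0, 7.5]
    - [0, 0, 0, 7.5]
    - [0, 0, 0, 7.5]
    - [0, 0, 0, 0]

```text
time: 2.8
tool_pos: [469.6, -187.3, 234.7]
tcp_rot: [-1.571, 0.0, 3.016]
contact_force: [-0.1, -0.2, -0.1]
grip_width: 0.3
```

```bash
cat >> h.py <<'E'
def wrist():
    o=bot.get_obs(); c=vision.capture("wrist")
    T=np.eye(4);T[:3,:3]=R.from_euler('xyz',o['tcp_rot']).as_matrix();T[:3,3]=o['tool_pos']
    c["world_to_cam"]=np.linalg.inv(T@np.array(c["mount"])); return c
E
python3 - <<'E'
from h import *
s=vision.capture("scene");d=vision.capture("side");w=wrist()
save(w,"w1");print(np.linalg.inv(w["world_to_cam"]).round(2))
for k in("aperture_ring","tab_near_pad","tab_far_pad","tab_tip","focus_mark"):
    for f in vision.find_in(w,k)[:2]: print(k,round(f["confidence"],2),towld(w,f["xyz"]).round(1))
# bench axis: plate edges at z=40
for uv in[(346,152),(305,235)]:print("near edge",atz(d,uv,40).round(1))
for uv in[(150,355),(274,284.5),(300,271)]:print("far edge",atz(s,uv,40).round(1))
E
```

```text
[[-1.2000e-01 -9.6000e-01 -2.5000e-01  5.3554e+02]
 [-9.9000e-01  1.2000e-01  3.0000e-02 -1.9526e+02]
 [ 0.0000e+00  2.5000e-01 -9.7000e-01  3.8449e+02]
 [ 0.0000e+00  0.0000e+00  0.0000e+00  1.0000e+00]]
aperture_ring 0.82 [ 576.  -134.4  164.1]
aperture_ring 0.5 [500.4   0.9  84.4]
tab_far_pad 0.59 [ 565.3 -134.7  195.4]
tab_tip 0.95 [ 560.7 -133.   190.3]
tab_tip 0.42 [578.  -85.5 159.9]
focus_mark 0.68 [573.8 -85.8 158.4]
near edge [ 426.7 -377.5   40. ]
near edge [458.8 -76.9  40. ]
far edge [ 666.  -382.6   40. ]
far edge [ 700.7 -122.9   40. ]
far edge [711.5 -61.3  40. ]
```

View pics/w1.png

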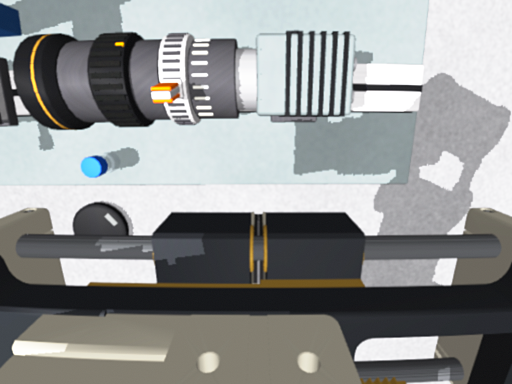

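The wrist view shows the tab at about (164,93) and the ring spanning rows 33–124 at about column 178. I'll fit the axis and draw the candidate tab angles as an overlay.

```bash
cat > fit.py <<'E'
from h import *
from scipy.optimize import least_squares
def model(C,yaw,th,pts):  # pts (r along tab, t offset across(+ = away), y)
    p=np.array(pts,float); u=np.array([np.cos(yaw),np.sin(yaw),0]);v=np.array([-np.sin(yaw),np.cos(yaw),0]);z=np.array([0,0,1])
    rad=np.sin(th)*u+np.cos(th)*z; tan=np.cos(th)*u-np.sin(th)*z
    return np.array([C[0],C[1],130])+p[:,:1]*rad+p[:,1:2]*tan+p[:,2:]*v
yaw=-0.125
def circ(C,y,r=38): 
    return np.vstack([model(C,yaw,a,[(r,0,y)]) for a in np.linspace(-np.pi/2,np.pi/2,121)])
E
python3 - <<'E'
from fit import *
w=wrist()
def res(q):
    a=proj(w,circ(q,10));b=proj(w,circ(q,-10))
    r=np.vstack([a,b]); return [r[:,1].min()-33,r[:,1].max()-124,a[:,0].min()-158.5 if 0 else (a[60,0]+b[60,0])/2-175.5]
f=least_squares(res,[577,-135]);C=f.x;print("C",C,f.fun)
im=cv2.resize(w["img"][15:150,90:270],(800,600),interpolation=2);sc=800/180
def dr(P,col): cv2.polylines(im,[np.int32((proj(w,P)-[90,15]+.5)*sc)],False,col,1)
dr(circ(C,10),(0,255,0));dr(circ(C,-10),(0,255,0))
for th,col in((-.785,(255,0,0)),(-.524,(255,0,255)),(-.262,(0,0,255))):
    dr(model(C,yaw,th,[(66,-5.5,-7),(66,-5.5,7),(66,5.5,7),(66,5.5,-7),(66,-5.5,-7),(44,-5.5,-7),(44,-5.5,7),(66,-5.5,7)]),col)
cv2.imwrite("pics/ov.png",im[:,:,::-1])
E
```

```text
C [ 575.9588964  -136.77372832] [ 0.29470068 -0.34588247  0.0017492 ]
```

View pics/ov.png

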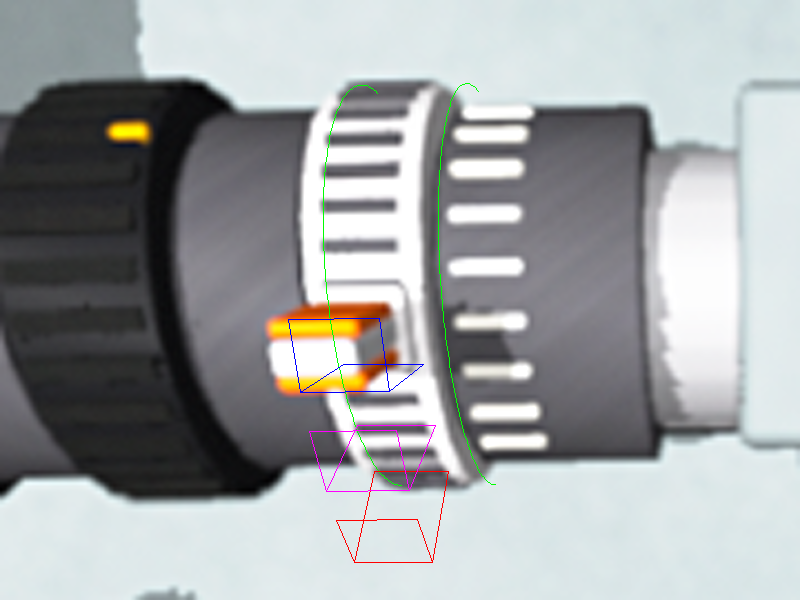

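The start is -0.262 because the blue outline fits, so the target is +0.785. The overlay puts the centre at about (576.5,-132). Moving to standoff and then down.

Emit:
arm_command:
  deltas:
    - [-0.022, 0, -0.034, 0]
    - [-0.022, 0, -0.034, 0]
    - [0, 0.016, 0, 0]
    - [0, 0.016, 0, 0]
    - [0, 0.016, 0, 0]

```text
time: 3.75
tool_pos: [521.9, -125.0, 186.1]
tcp_rot: [-1.571, 0.0, 3.018]
contact_force: [0.2, -0.2, -0.1]
grip_width: 0.6
```

Emit:
arm_command:
  deltas:
    - [0, 0, 0, 0]
    - [0, 0, 0, 0]

```text
time: 3.95
tool_pos: [521.9, -125.4, 187.0]
tcp_rot: [-1.571, -0.0, 3.017]
contact_force: [-1.0, 0.2, 0.6]
grip_width: 0.3
```

```bash
python3 - <<'E'
from fit import *
s=vision.capture("scene");w=vision.capture("side")
C=[576.5,-132]
def crop(c,x,y):
    im=cv2.resize(c["img"][y:y+100,x:x+66],(400,600),interpolation=2);sc=6.06
    for th,col in((-.262,(0,0,255)),):
        P=model(C,yaw,th,[(66,-5.5,-7),(66,-5.5,7),(66,5.5,7),(66,5.5,-7),(66,-5.5,-7),(44,-5.5,-7),(44,-5.5,7),(66,-5.5,7)])
        cv2.polylines(im,[np.int32((proj(c,P)-[x,y]+.5)*sc)],False,col,1)
    return im
cv2.imwrite("pics/c2.png",np.hstack([crop(s,190,140),crop(w,235,95)])[:,:,::-1])
o=bot.get_obs();print(o['tool_pos'],o['contact_force'])
E
```

```text
[ 522.22951455 -125.65065076  187.69532736] [-0.84175515  0.23993956  1.1225896 ]
```

View pics/c2.png

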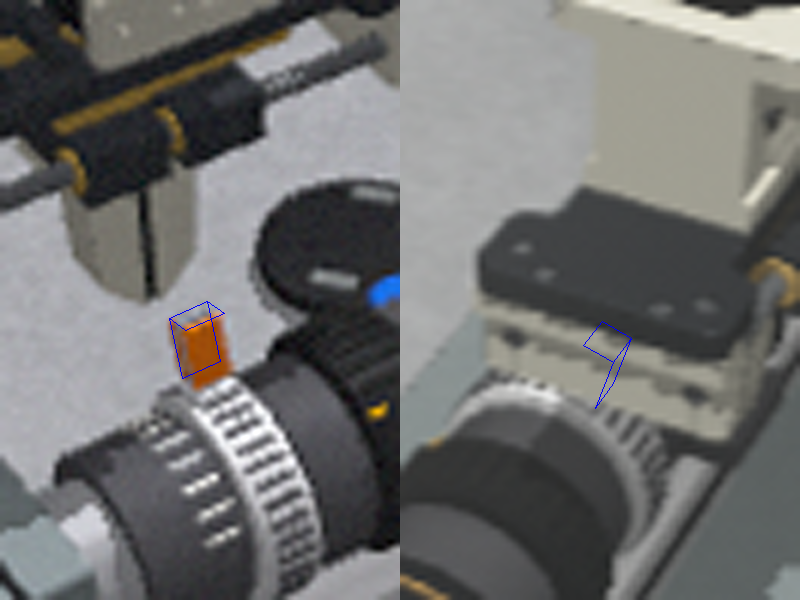

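The fingertip is level with the tab and in line with it, with about 20 mm of gap, and the model outline agrees in the scene view. Pushing now, slowly, towards tool -x.

Emit:
arm_command:
  deltas:
    - [-0.006, 0, 0, 0]
    - [-0.006, 0, 0, 0]
    - [-0.004, 0, 0, 0]
    - [-0.002, 0, 0, 0]
    - [0, 0, 0, 0]

```text
time: 4.55
tool_pos: [539.9, -127.6, 186.6]
tcp_rot: [-1.571, -0.0, 3.017]
contact_force: [0.1, -0.1, -0.0]
grip_width: 0.2
```

Emit:
arm_command:
  deltas:
    - [-0.002, 0, 0, 0]
    - [-0.002, 0, 0, 0]
    - [0, 0, 0, 0]

```text
time: 4.85
tool_pos: [543.8, -128.1, 186.7]
tcp_rot: [-1.571, 0.0, 3.017]
contact_force: [-0.1, 0.5, -0.3]
grip_width: 0.6
```

Emit:
arm_command:
  deltas:
    - [-0.002, 0, 0, 0]
    - [-0.001, 0, 0, 0]
    - [0, 0, 0, 0]

```text
time: 5.15
tool_pos: [546.0, -128.4, 186.7]
tcp_rot: [-1.571, -0.001, 3.017]
contact_force: [-5.0, 0.7, 2.4]
grip_width: 0.7
```

Emit:
arm_command:
  deltas:
    - [-0.002, 0, 0, 0]
    - [-0.001, 0, 0, 0]
    - [0, 0, 0, 0]

```text
time: 5.45
tool_pos: [550.0, -129.0, 186.8]
tcp_rot: [-1.571, 0.001, 3.017]
contact_force: [0.1, 0.6, 0.4]
grip_width: 0.2
```

Emit:
arm_command:
  deltas:
    - [-0.002, 0, 0, 0]
    - [-0.001, 0, 0, 0]
    - [0, 0, 0, 0]

```text
time: 5.75
tool_pos: [553.0, -129.3, 186.7]
tcp_rot: [-1.571, 0.001, 3.017]
contact_force: [-0.8, 0.2, -0.2]
grip_width: 0.1
```

Emit:
arm_command:
  deltas:
    - [-0.002, 0, 0, 0]
    - [-0.001, 0, 0, 0]
    - [0, 0, 0, 0]

```text
time: 6.05
tool_pos: [555.7, -129.7, 186.7]
tcp_rot: [-1.571, 0.0, 3.017]
contact_force: [-0.3, -0.4, -0.4]
grip_width: 0.8
```

The contact point (x≈544.5) matches the prediction, and the first click is done. The next snaps should come at tool x of about 568, 581 and 597.

Emit:
arm_command:
  deltas:
    - [-0.002, 0, 0, 0]
    - [-0.002, 0, 0, 0]
    - [0, 0, 0, 0]

```text
time: 6.35
tool_pos: [559.7, -130.2, 186.7]
tcp_rot: [-1.571, 0.0, 3.017]
contact_force: [0.7, -0.9, 0.5]
grip_width: 0.1
```

Emit:
arm_command:
  deltas:
    - [-0.002, 0, 0, 0]
    - [-0.001, 0, 0, 0]
    - [0, 0, 0, 0]

```text
time: 6.65
tool_pos: [562.0, -130.4, 186.7]
tcp_rot: [-1.571, -0.001, 3.017]
contact_force: [-1.8, 0.3, 1.6]
grip_width: 0.6
```

Emit:
arm_command:
  deltas:
    - [-0.002, 0, 0, 0]
    - [-0.001, 0, 0, 0]
    - [0, 0, 0, 0]

```text
time: 6.95
tool_pos: [565.8, -130.9, 186.8]
tcp_rot: [-1.571, 0.001, 3.017]
contact_force: [-0.5, -0.3, 0.5]
grip_width: 0.2
```

Emit:
arm_command:
  deltas:
    - [-0.002, 0, 0, 0]
    - [-0.001, 0, 0, 0]
    - [0, 0, 0, 0]

```text
time: 7.25
tool_pos: [568.8, -131.3, 186.6]
tcp_rot: [-1.571, 0.001, 3.017]
contact_force: [0.4, 0.4, -0.8]
grip_width: 0.1
```

Emit:
arm_command:
  deltas:
    - [-0.002, 0, 0, 0]
    - [-0.001, 0, 0, 0]
    - [0, 0, 0, 0]

```text
time: 7.55
tool_pos: [571.6, -131.7, 186.7]
tcp_rot: [-1.571, 0.0, 3.017]
contact_force: [0.1, -0.4, 0.1]
grip_width: 0.4
```

```bash
cat > look.py <<'E'
from fit import *
import sys
s=vision.capture("scene");w=wrist();C=[576.5,-132]
def crop(c,x,y,X,Y,ths):
    im=cv2.resize(c["img"][y:y+Y,x:x+X],(400,600),interpolation=2);sc=400/X
    for th,col in zip(ths,((0,0,255),(255,0,255),(0,255,0))):
        P=model(C,yaw,th,[(66,-5.5,-7),(66,-5.5,7),(66,5.5,7),(66,5.5,-7),(66,-5.5,-7),(44,-5.5,-7),(44,-5.5,7),(66,-5.5,7)])
        cv2.polylines(im,[np.int32((proj(c,P)-[x,y]+.5)*sc)],False,col,1)
    return im
ths=[float(a) for a in sys.argv[2:]]
p=proj(w,model(C,yaw,.3,[(60,0,0)]))[0].astype(int)
x,y=max(0,min(412,p[0]-50)),max(0,min(234,p[1]-75))
cv2.imwrite(f"pics/{sys.argv[1]}.png",np.hstack([crop(s,195,150,60,90,ths),crop(w,x,y,100,150,ths)])[:,:,::-1])
o=bot.get_obs();print(p,o['tool_pos'],o['contact_force'])
E
python3 look.py l1 0 .262 .524
```

```text
[257 194] [ 571.39420561 -131.60922642  186.67295406] [ 0.68271947  0.60473451 -0.0811567 ]
```

View pics/l1.png

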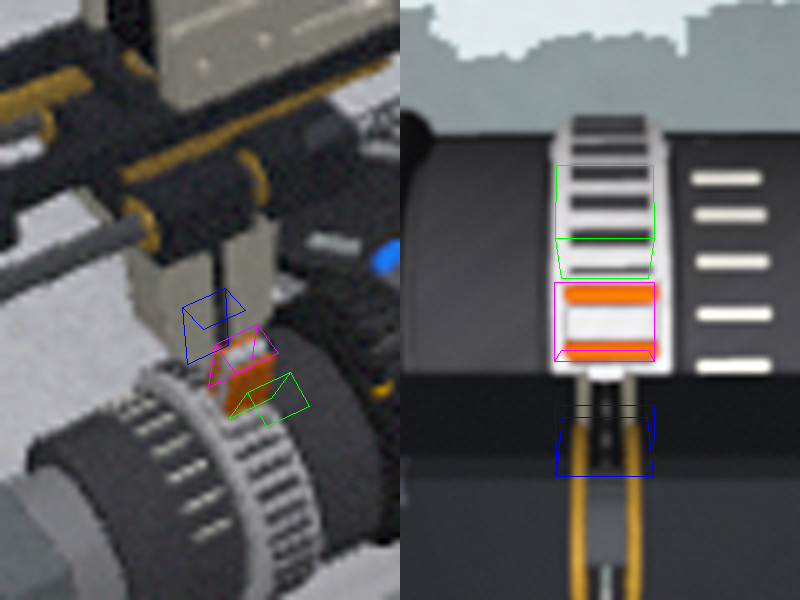

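The wrist view shows the tab exactly on the magenta outline at +0.262, so two clicks are done. On to the third.

Emit:
arm_command:
  deltas:
    - [-0.002, 0, 0, 0]
    - [-0.001, 0, 0, 0]
    - [0, 0, 0, 0]

```text
time: 7.95
tool_pos: [574.4, -132.0, 186.7]
tcp_rot: [-1.571, -0.0, 3.017]
contact_force: [-0.6, 0.0, 0.7]
grip_width: 0.2
```

Emit:
arm_command:
  deltas:
    - [-0.002, 0, 0, 0]
    - [0, 0, 0, 0]

```text
time: 8.15
tool_pos: [575.6, -132.1, 186.5]
tcp_rot: [-1.571, -0.002, 3.017]
contact_force: [-4.1, -0.7, 1.3]
grip_width: 0.0
```

Emit:
arm_command:
  deltas:
    - [-0.002, 0, 0, 0]
    - [0, 0, 0, 0]

```text
time: 8.35
tool_pos: [578.5, -132.5, 186.5]
tcp_rot: [-1.571, 0.0, 3.017]
contact_force: [-1.4, -0.3, -0.5]
grip_width: 0.2
```

Emit:
arm_command:
  deltas:
    - [-0.002, 0, 0, 0]
    - [0, 0, 0, 0]

```text
time: 8.55
tool_pos: [581.0, -132.8, 186.9]
tcp_rot: [-1.571, 0.002, 3.017]
contact_force: [0.0, 0.8, -0.5]
grip_width: 0.4
```

Emit:
arm_command:
  deltas:
    - [-0.002, 0, 0, 0]
    - [0, 0, 0, 0]

```text
time: 8.75
tool_pos: [582.9, -133.1, 186.9]
tcp_rot: [-1.571, 0.001, 3.017]
contact_force: [0.2, -0.7, -0.6]
grip_width: 0.6
```

```bash
python3 look.py l2 .262 .524 .785
```

```text
[257 212] [ 582.52360963 -132.99896282  186.82980294] [0.00256876 0.66480933 0.26624744]
```

View pics/l2.png

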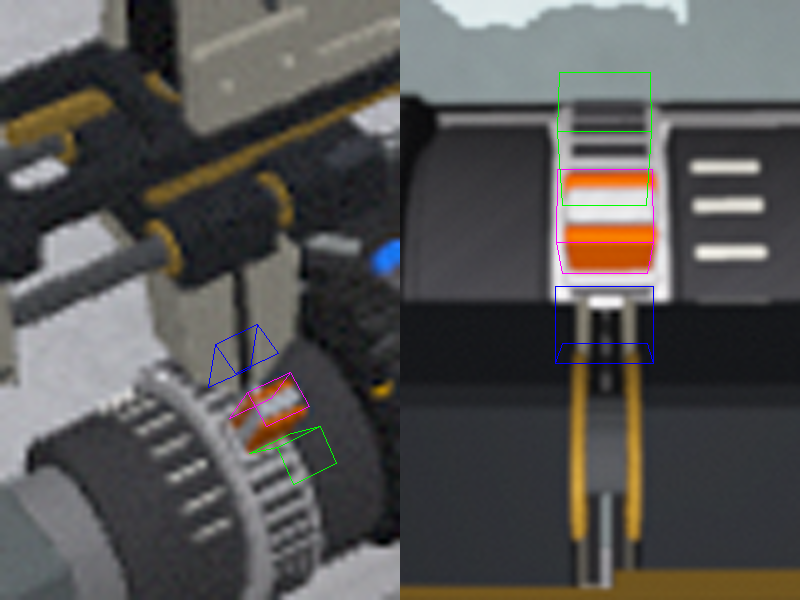

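Three clicks are done and the tab is on the +0.524 outline. For the fourth, I expect contact near 588.7 and the snap at about 592–597.

Emit:
arm_command:
  deltas:
    - [-0.002, 0, 0, 0]
    - [-0.002, 0, 0, 0]
    - [0, 0, 0, 0]

```text
time: 9.15
tool_pos: [586.6, -133.5, 186.7]
tcp_rot: [-1.571, 0.0, 3.017]
contact_force: [-0.1, -0.3, 0.6]
grip_width: 0.1
```

Emit:
arm_command:
  deltas:
    - [-0.002, 0, 0, 0]
    - [0, 0, 0, 0]

```text
time: 9.35
tool_pos: [588.4, -133.8, 186.7]
tcp_rot: [-1.571, 0.0, 3.017]
contact_force: [0.4, 0.3, 0.1]
grip_width: 0.3
```

Emit:
arm_command:
  deltas:
    - [-0.002, 0, 0, 0]
    - [0, 0, 0, 0]

```text
time: 9.55
tool_pos: [589.7, -133.9, 186.4]
tcp_rot: [-1.571, -0.002, 3.017]
contact_force: [-2.4, 0.4, 0.9]
grip_width: 0.5
```

Emit:
arm_command:
  deltas:
    - [-0.002, 0, 0, 0]
    - [0, 0, 0, 0]

```text
time: 9.75
tool_pos: [591.9, -134.1, 186.4]
tcp_rot: [-1.571, -0.001, 3.017]
contact_force: [-1.5, 0.2, 0.9]
grip_width: 0.4
```

Emit:
arm_command:
  deltas:
    - [-0.002, 0, 0, 0]
    - [0, 0, 0, 0]

```text
time: 9.95
tool_pos: [594.9, -134.6, 186.9]
tcp_rot: [-1.571, 0.002, 3.017]
contact_force: [-0.7, -0.5, 0.5]
grip_width: 0.2
```

```bash
python3 look.py l3 .524 .785 1.047
```

```text
[257 231] [ 594.82001935 -134.5599195   186.98455532] [-0.51806431  0.74026448 -0.87473727]
```

View pics/l3.png

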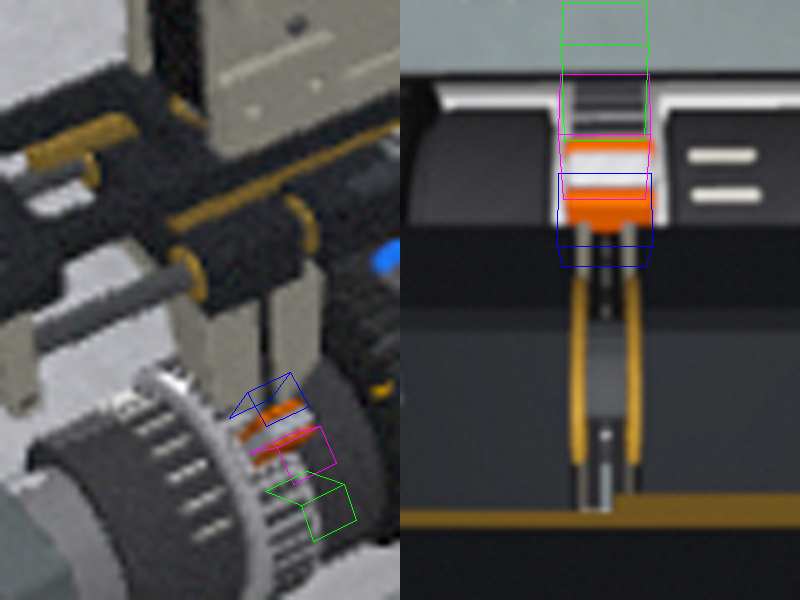

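The tab is midway, at about 0.63, so it's on the crest and hasn't snapped yet. I'll nudge it by single millimetres.

Emit:
arm_command:
  deltas:
    - [0, 0, 0, 0]
    - [0, 0, 0, 0]

```text
time: 10.25
tool_pos: [594.5, -134.5, 186.9]
tcp_rot: [-1.571, 0.001, 3.017]
contact_force: [-0.8, -0.6, 0.4]
grip_width: 0.6
```

Emit:
arm_command:
  deltas:
    - [-0.001, 0, 0, 0]
    - [0, 0, 0, 0]

```text
time: 10.45
tool_pos: [595.2, -134.6, 186.7]
tcp_rot: [-1.571, -0.0, 3.017]
contact_force: [-0.8, 0.5, 0.2]
grip_width: 0.7
```

Emit:
arm_command:
  deltas:
    - [-0.001, 0, 0, 0]
    - [0, 0, 0, 0]

```text
time: 10.65
tool_pos: [596.3, -134.7, 186.6]
tcp_rot: [-1.571, 0.0, 3.017]
contact_force: [-0.2, -1.2, 0.0]
grip_width: 0.7
```

```bash
python3 look.py l4 .524 .785 1.047; python3 - <<'E'
from fit import *
w=wrist();m=cv2.inRange(cv2.cvtColor(w["img"],cv2.COLOR_RGB2HSV),(5,120,90),(22,255,255))
m[:, :225]=0;m[:,290:]=0;m[240:]=0
y,x=np.nonzero(m);print("orange rows",y.min() if len(y) else None,y.max() if len(y) else None,np.unique(y).tolist())
for t in(.524,.654,.785,1.047):print(t,proj(w,model([576.5,-132],yaw,t,[(66,-5.5,0),(66,5.5,0)]))[:,1].round(1))
E
```

```text
[257 234] [ 596.33690191 -134.721271    186.71844789] [-1.05547945 -0.44458254 -0.03017734]
orange rows 1 239 [1, 5, 8, 12, 16, 19, 23, 30, 36, 37, 38, 39, 40, 41, 42, 43, 44, 45, 46, 47, 48, 49, 190, 191, 192, 193, 203, 204, 205, 206, 207, 208, 209, 210, 211, 212, 213, 214, 225, 226, 227, 228, 229, 230, 231, 232, 233, 234, 235, 236, 237, 238, 239]
0.524 [219.6 201.3]
0.654 [205.2 188.2]
0.785 [191.6 176.4]
1.047 [168.9 158.2]
```

Emit:
arm_command:
  deltas:
    - [-0.001, 0, 0, 0]
    - [0, 0, 0, 0]

```text
time: 11.0
tool_pos: [597.3, -134.8, 186.7]
tcp_rot: [-1.571, 0.0, 3.017]
contact_force: [-0.6, 1.0, 0.3]
grip_width: 0.5
```

```bash
cat > rows.py <<'E'
from fit import *
w=wrist();m=cv2.inRange(cv2.cvtColor(w["img"],cv2.COLOR_RGB2HSV),(5,120,90),(22,255,255))
m[:, :225]=0;m[:,290:]=0;m[240:]=0;m[:120]=0
y,x=np.nonzero(m);print("orange rows",np.unique(y).tolist(),bot.get_obs()['tool_pos'])
for t in(.524,.654,.785,1.047):print(t,proj(w,model([576.5,-132],yaw,t,[(66,-5.5,0),(66,5.5,0)]))[:,1].round(1))
E
python3 rows.py
```

```text
orange rows [190, 191, 192, 193, 203, 204, 205, 206, 207, 208, 209, 210, 211, 212, 213, 214, 225, 226, 227, 228, 229, 230, 231, 232, 233, 234, 235, 236, 237, 238, 239] [ 597.2932016  -134.85069029  186.71842361]
0.524 [221.1 202.8]
0.654 [206.7 189.7]
0.785 [193.1 177.9]
1.047 [170.3 159.6]
```

Emit:
arm_command:
  deltas:
    - [-0.001, 0, 0, 0]
    - [0, 0, 0, 0]

```text
time: 11.25
tool_pos: [598.3, -135.0, 186.7]
tcp_rot: [-1.571, 0.0, 3.017]
contact_force: [-0.3, -0.3, 0.5]
grip_width: 0.2
```

```bash
python3 rows.py
```

```text
orange rows [190, 191, 192, 193, 202, 203, 204, 205, 206, 207, 208, 209, 210, 211, 212, 213, 214, 225, 226, 227, 228, 229, 230, 231, 232, 233, 234, 235, 236, 237, 238, 239] [ 598.25232175 -134.98380831  186.70953332]
0.524 [222.7 204.5]
0.654 [208.3 191.3]
0.785 [194.8 179.5]
1.047 [171.9 161.2]
```

Emit:
arm_command:
  deltas:
    - [-0.001, 0, 0, 0]
    - [0, 0, 0, 0]

```text
time: 11.5
tool_pos: [599.3, -135.1, 186.7]
tcp_rot: [-1.571, 0.0, 3.017]
contact_force: [0.6, 0.1, -0.6]
grip_width: 0.6
```

Emit:
arm_command:
  deltas:
    - [-0.001, 0, 0, 0]
    - [0, 0, 0, 0]

```text
time: 11.7
tool_pos: [600.2, -135.2, 186.7]
tcp_rot: [-1.571, 0.0, 3.017]
contact_force: [0.4, -0.4, 0.1]
grip_width: 0.3
```

```bash
python3 rows.py; python3 look.py l5 .524 .785 1.047
```

```text
orange rows [183, 184, 185, 186, 195, 196, 197, 198, 199, 200, 201, 202, 203, 204, 205, 206, 207, 208, 209, 210, 211, 212, 225, 226, 227, 228, 229, 230, 231, 232, 233, 234, 235, 236, 237, 238, 239] [ 600.19434047 -135.20810821  186.69682275]
0.524 [225.8 207.5]
0.654 [211.4 194.4]
0.785 [197.8 182.5]
1.047 [174.9 164. ]
[257 239] [ 600.12774517 -135.21179426  186.68137845] [0.23985303 1.57468055 1.12306378]
```

View pics/l5.png

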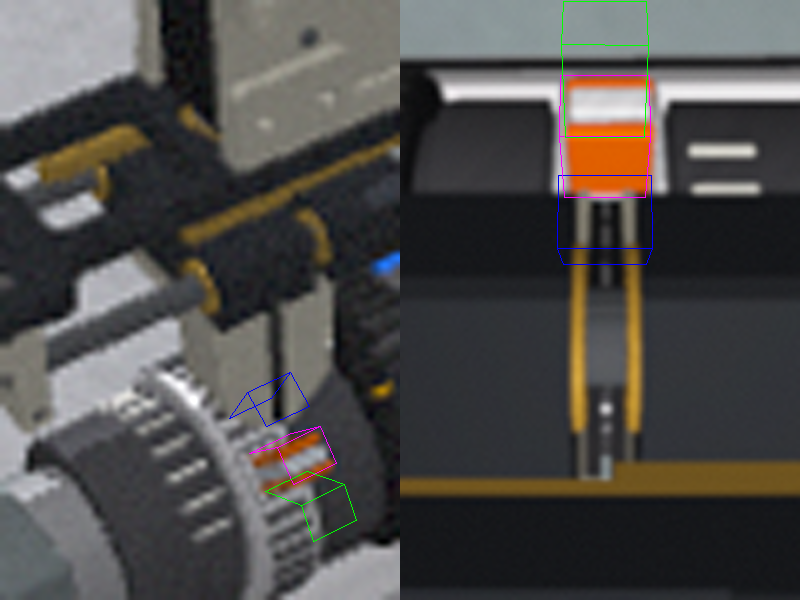

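The fourth click has gone in and the tab sits on the +0.785 outline. Backing off and then lifting.

Emit:
arm_command:
  deltas:
    - [0.01, 0, 0, 0]
    - [0.02, 0, 0, 0]
    - [0.02, -0.01, 0, 0]
    - [0, -0.03, 0, 0]
    - [0, -0.03, 0, 0]

```text
time: 12.35
tool_pos: [549.6, -128.8, 257.3]
tcp_rot: [-1.571, -0.002, 3.017]
contact_force: [1.2, 0.1, 1.1]
grip_width: 0.7
```

Emit:
arm_command:
  deltas:
    - [0.04, 0, 0, 0]
    - [0.03, 0, 0, 0]
    - [0, 0, 0, 0]
    - [0, 0, 0, 0]
    - [0, 0, 0, 0]

```text
time: 12.85
tool_pos: [482.0, -120.5, 256.9]
tcp_rot: [-1.571, 0.001, 3.017]
contact_force: [0.8, -1.1, 0.6]
grip_width: 0.6
```

```bash
python3 rows.py; python3 look.py l6 .524 .785 1.047; python3 - <<'E'
from h import *
d=vision.capture("side");a=cv2.imread("pics/side0.png")[:,:,::-1]
diff=np.abs(d["img"].astype(int)-a).sum(2)
for n,(x,y) in dict(vial=(272,248),cap=(314,314),driver=(357,205)).items(): print(n,diff[y-14:y+14,x-14:x+14].mean())
for k in("vial","lens_cap","screwdriver"):
    for f in vision.find_in(d,k)[:1]:print(k,towld(d,f["xyz"]).round(1))
E
```

```text
orange rows [225, 226, 227, 228, 229, 230, 231, 232, 233, 234, 235, 236, 237, 238, 239] [ 481.95920999 -120.48834811  256.62623595]
0.524 [39.6 28.2]
0.654 [30.5 21. ]
0.785 [22.8 15.6]
1.047 [12.7  9.9]
[257  55] [ 481.75942734 -120.38789562  256.39886611] [ 0.0028544  -0.52343783 -0.16887166]
vial 9.693877551020408
cap 4.488520408163265
driver 8.141581632653061
vial [568.4 -74.8 160.8]
lens_cap [399.9  70.2  11.7]
screwdriver [ 364.9 -247.3   20.8]
```

View pics/l6.png

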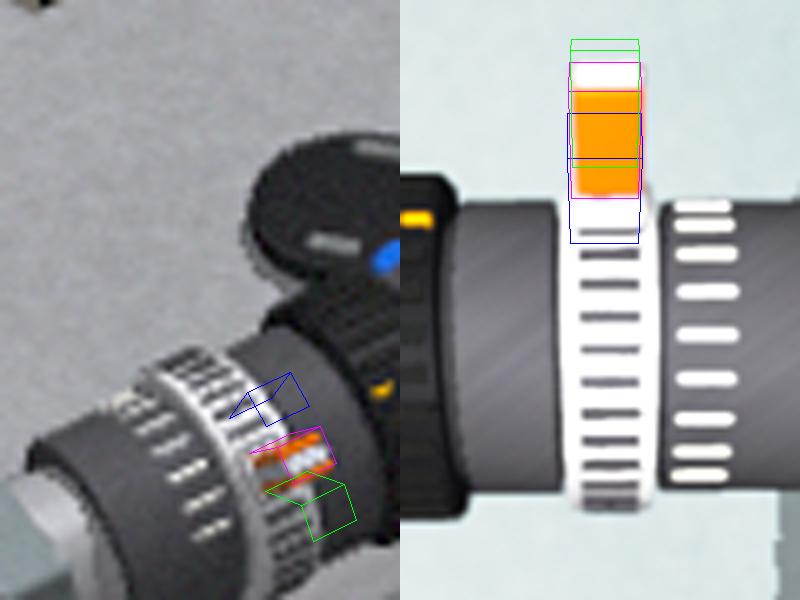

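The ring is seated at +0.785, with the near-pad edges on the magenta outline. The robot is clear and the loose things look unmoved, so I'm handing in.

```bash
python3 -c "
from plant import job
print(job.close_job())"
```

```text
the job is handed in; nothing more can be done
None
```

The aperture ring is stopped down by four clicks, from -0.262 to +0.785 rad, and the job was handed in at about 13 s of robot time. I pushed only the near pad of the tab with the closed fingertips and checked the position in the pictures at two, three and four clicks. Then I backed the arm away.

- **Ring position:** In the last wrist and scene pictures the tab lies on the model outline for +0.785. It had stayed there after the finger was withdrawn.
- **Fourth click:** The ring lingered on the crest for about 5 mm of finger travel before it snapped in. It never went towards a fifth click.
- **Forces:** The highest push I read was about 5.5 N, and the last readings were near zero.
- **Loose things:** In the side view the vial, lens cap and screwdriver look essentially unchanged from the start. One network call put the vial on the lens, which I took as a false detection because the picture showed it in its place. I did not re-measure the slide box, but the arm never went near it.
- **Focus ring:** I only checked it by eye. Its yellow mark looked unchanged.

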